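Tuck a flashing under a lapped shingle and hold it flat

ROBOT

A 6-joint arm with a two-finger parallel gripper is mounted at the origin on the work surface. World frame = base frame: x ahead of the robot, y to its left, z up, the work surface at z = 0. Lengths are in mm, angles in rad, forces in N, time in s.
With the tool pointing down it reaches from about 275 to 1000 mm from the base axis. Payload 8.4 kg.
Tool frame: the origin (TCP) lies at the very end of the fingers, on their centre line; the grasp point (between the pads) lies 19 mm behind it; z points along the fingers, x is the direction in which the jaws open and shut, and the axes are right-handed (so a half turn about z gives the same grasp; the last joint's range is limited). The gripper opens to 85 mm and grips with 20 to 120 N. Pads are 22 mm wide; open, the fingers measure 114 mm over their backs; the gripper's body (76 mm by 85 mm) begins 54 mm behind the grasp point. The pads swing forward as they close: fully open they stand 13 mm farther back than shut.
Start: joints at [-1.229, 0.353, 1.633, -0, 1.155, -0.002], TCP at [210.666, -588.428, 231.281] pointing down, gripper open.
Joint ranges: [-2.63, 2.63], [-0.92, 2.1], [0.06, 2.66], [-1.3, 4.44], [0, 2.69], [-3.02, 3.02]. Speed limits (rad/s): [2.22, 2.22, 2.79, 3.14, 3.14, 3.14].

INTERFACE

Orientations are given as [roll, pitch, yaw] about the fixed x, y, z axes, in that order (R = Rz(yaw) Ry(pitch) Rx(roll)).
In Python, from rig import r gives the robot as it stands. The module is installed in compiled form; this text tells all that it offers.
- The arm moves only by the tool apply_moves, never from a script. Its argument "targets" is a list that holds one entry, the list of rows, each a list of 7 numbers: the gripper's target within -1 to 1 (fully open at 1, half-way at 0, shut at -1), then the shift along the tool's x, y, z in cm, then the turn, a rotation vector about the tool's x, y, z in degrees. A call has 1 to 8 rows; each row is the pose to reach, as a shift and turn from the pose measured when the call began, along the tool's axes at that moment; what a row does not reach only later rows make up. A row lasts 1/10 s, in which the tool goes at most 50 mm and 8.59 degrees, less where a joint would pass 70% of its speed; a pose out of reach is approached as far as the arm can. A call with a gripper value outside its range is refused whole. The fingers move at their own pace and stop on an object; "newtons" is the grip in N (left out, the last holds). Time passes only in rows, so rows that repeat a pose let the fingers close. It gives the time, the measured TCP pose, the force and the opening at its end, in the units of the state.
- r.sense(): the state, without advancing time (a new reading comes with each control period).
- r.grab_frame(name): name is "scene" or "top" or "wrist"; returns a dict with "pixels" (400x640x3 uint8, red, green, blue), "fov_y" (degrees; the focal length in pixels is half the picture's height over the tangent of half this angle, whatever the lens; pixels are square), "cx", "cy" (the principal point, pixels), "R" (3x3) and "t" (3): a world point X has camera coordinates R X + t; the wrist camera has in their place "mount" (4x4, takes a point from camera to tool coordinates, whose origin is the TCP and whose axes are the tool frame's). Camera axes: x right, y down, z forward; pixel columns grow to the right and rows downward; lengths in mm; the calibration is good to about 2 mm. A picture is of the moment at which its call begins: read the wrist's pose just before it. There is no depth.
- r.sign_off(): hands the job in, once; it reports no verdict.
The state is a dict: "clock": time; "qpos": joint angles; "qvel": joint speeds; "joint_efforts": joint torques, N m; "eef_pos": TCP position; "tcp_rot": TCP orientation; "contact_force": force on the tool from outside, world axes, zero at the start; "wrist_torque": the same for the moment, N m; "opening": opening from 0.0 (shut) to 1.0 (fully open).
Only numpy, scipy, OpenCV 4.12 (cv2) and the standard library are available. Lean on these libraries where they do the work, as an engineer would, in place of code of your own. Each camera call takes 0.05 s, during which the arm holds its last target. There are 200 camera calls.

TASK

Pick up the aluminium flashing by its standing seam and slide its front edge squarely under the middle shingle of the roof panel, so that the whole edge is well under (about 35 mm, at least an inch), without lifting the shingle. Then press the flashing firmly flat on the roof board (a push of about 10 to 15 N) and finish while still gripping the seam and pushing down: do not let go. Leave everything else where it is.

Things in the scene. Friction and masses are not known exactly. Their poses are not given: they have to be found in the camera images.
- flashing: loose aluminium flashing, about 0.16 kg, flat on the bench right of the roof panel: a stiff sheet 120 x 120 x 3 mm with one upright standing seam on it, along y. Origin: centre of the sheet's underside, z up. The front edge, the one to tuck, is at x = +60 mm, 90 mm ahead of the seam's centre plane (x = -30 mm); 30 mm of sheet lie behind the seam.
- seam (a point): middle of the top edge of the flashing's standing seam (x = -30, y = 0, z = 43 mm in its frame). The seam is 10 mm thick in x, rises 40 mm above the sheet and runs the full 120 mm along y; grasp across it from above.
- flashing_left (a point): left front corner of the flashing's sheet, on its underside (x = +60, y = +60, z = 0 mm in the flashing's frame)
- flashing_right (a point): right front corner of the flashing's sheet, on its underside (x = +60, y = -60, z = 0 mm in the flashing's frame)
- deck: plywood roof board 350 x 310 x 18 mm, fixed flat on the bench, yaw varies. Origin: on its top face (18 mm above the bench), mid-width, below the front edges of a course of three shingles; x points the way to slide the flashing in, y left, z up. Bare board from x = -170 to 0 mm. Left and right shingles (|y| 78 to 154 mm, tops 18 mm high) are solid down to the board.
- shingle_butt (a point): middle of the lower front edge of the middle shingle (at rest x = 0, y = 0, z = 10 mm in the deck's frame). This shingle is wood, 150 x 150 x 8 mm, open below: a pocket 10 mm high, 156 mm wide, running 50 mm back to a batten stop. A further course, 28 mm high, lies on top from x = 110 mm on.
- shingle (a joint): lift angle of the middle shingle about its nailed far edge, 150 mm behind its front edge; 0 = lying in place, grows as the front edge is lifted (0.01 rad = 1.5 mm there). It is lightly sprung down: about 1.3 N under the front edge starts to lift it.
- hammer: claw hammer about 280 mm long lying on the bench; bystander. Origin: underside, near the middle of its length.
- drill: yellow and black cordless drill, 190 mm tall, standing on its battery; bystander. Origin: centre of its underside.
- tape: yellow tape measure, 70 x 36 x 62 mm, standing on the bench between the flashing and the roof panel; bystander. Origin: centre of its underside.
- glue: white glue bottle, 60 mm across, 170 mm tall; bystander. Origin: centre of its underside.
- offcut: flat wooden offcut, 160 x 70 x 19 mm; bystander. Origin: centre of its underside.
- square: carpenter's try square with a wooden stock 180 mm long and a steel blade; bystander. Origin: centre of the underside of its stock.
- nail_tin: small open steel tin, 64 mm across, 50 mm tall, standing on the upper shingle course of the roof panel, at its rear left; bystander. Origin: centre of its underside.
There are look-alikes about, which are no part of the job. There is more than one size of the flashing; the one meant has the size given above.

How it is judged (in metres and radians):
On the way, in this order (a step that is already met when the one before it is completed fails the run):
1. the flashing is gripped and raised clear of the bench (height (world z) of flashing above 0.03 m and contact force between the fingers and flashing above 2 N and contact force between flashing and deck below 0.2 N), for 0.2 s.
2. the whole front edge of the flashing is at least 22 mm under the middle shingle, down on the board (x of each of flashing_left, flashing_right in the frame of deck above 0.022 m and z of each of flashing_left, flashing_right in the frame of deck below 0.005 m and y of flashing_left in the frame of deck below 0.077 m and y of flashing_right in the frame of deck above -0.077 m), for 0.2 s.
At the end, for the whole second after the job is handed in: Both front corners of the flashing are 22 mm or more under the middle shingle, within the pocket, under 5 mm above the board; sheet flat within 0.03 rad, shingle below 0.015 rad; fingers hold the flashing (over 2 N) and press it on the board with over 5 N; it is still (all of step 2 and angle between flashing's own z axis and vertical below 0.03 rad and value of joint shingle below 0.015 rad and contact force between deck and flashing above 5 N and contact force between the fingers and flashing above 2 N and linear speed of flashing below 0.01 m/s); the arm keeps its last pose, push and grip.
It fails at once if the middle shingle is lifted by more than about 6 mm at its front edge (value of joint shingle above 0.04 rad).
It fails at once if a bystander is shifted by more than 30 mm (distance of any of hammer, drill, tape, glue, offcut, square, nail_tin from where it was at the start of the episode above 0.03 m).
It also fails if it takes over 38 s, if anything falls off the work surface, if the arm or the gripper's body presses on something with over 40 N, if the wrist force passes 120 N, or if a joint passes its speed limit or range.

## Working session

There is one attempt and no reset: what is moved stays moved. The work goes in short steps, Python scripts to look and compute and a tool call to move; the robot and the scene stay as the last step left them, time stands still between calls to the robot, and variables do not carry over. Pictures are saved under pics/ and viewed, about 8 in all and at most 12, crops included, and the job is handed in when it is done.

Besides the shell and the picture viewer there is one more tool, called after "Request:" by a JSON object that holds its "fn" and its "kwargs", one argument or row to a line. apply_moves: Moves the arm, as the interface text tells. Its arguments: {"type":"object","properties":{"targets":{"type":"array"},"newtons":{"type":"number"}},"required":["targets"]}

```bash
mkdir -p pics; cat > h.py <<'E'
import numpy as np, cv2
from scipy.spatial.transform import Rotation as Ro
def cam(f):
    return 200/np.tan(np.radians(f["fov_y"])/2)
def tool(s):
    return Ro.from_euler('xyz',s["tcp_rot"]).as_matrix(), np.array(s["eef_pos"])
def pose(f,s=None):
    if "R" in f: return np.array(f["R"]),np.array(f["t"]).ravel()
    M=np.array(f["mount"]); R,t=tool(s); Rw=R@M[:3,:3]; tw=R@M[:3,3]+t
    return Rw.T,-Rw.T@tw
def back(f,uv,z,s=None):
    R,t=pose(f,s); F=cam(f); o=-R.T@t
    d=R.T@np.array([(uv[0]-f["cx"])/F,(uv[1]-f["cy"])/F,1]); return o+d*(z-o[2])/d[2]
def proj(f,X,s=None):
    R,t=pose(f,s); c=R@np.array(X)+t; return cam(f)*c[:2]/c[2]+[f["cx"],f["cy"]]
E
python3 - <<'E'
from rig import r; from h import *; import pickle
s=r.sense();print(s)
d={'s':s}
for n in("scene","top","wrist"):
    f=r.grab_frame(n);d[n]=f;cv2.imwrite(f"pics/{n}0.png",f["pixels"][...,::-1]);print(n,{k:v for k,v in f.items() if k!="pixels"})
pickle.dump(d,open("d0.pkl","wb"))
E
```

```text
{'clock': 0.0, 'qpos': array([-1.22937911e+00,  3.53704405e-01,  1.63416668e+00, -1.81765567e-05,
        1.15518178e+00, -2.39846926e-03]), 'qvel': array([-0.00131142, -0.00048816, -0.0002885 , -0.0017342 , -0.00140762,
        0.00047663]), 'joint_efforts': array([ 3.44934873e-03, -6.05248332e+01, -3.42062116e+01,  1.67422936e-04,
        9.54056246e-03,  5.47123375e-05]), 'eef_pos': array([ 210.50668106, -587.95918335,  230.51261611]), 'tcp_rot': array([ 3.14157954e+00,  1.46025672e-03, -1.22697330e+00]), 'contact_force': array([ 0.44793468,  0.05470045, -0.14324457]), 'wrist_torque': array([0.01666548, 0.0353986 , 0.0233718 ]), 'opening': 0.9954266027578363}
scene {'fov_y': 54.87318275512736, 'cx': 325.65258577484894, 'cy': 195.5976027953348, 'R': array([[-0.90123357,  0.43310678,  0.01402062],
       [ 0.23741443,  0.52057549, -0.82014362],
       [-0.36250855, -0.73581226, -0.5719859 ]]), 't': array([ 450.5356168 ,  -74.2244869 , 1374.21376461])}
top {'fov_y': 46.30745679778383, 'cx': 317.13746216437977, 'cy': 197.64614369556332, 'R': array([[ 2.66601167e-02, -9.99643518e-01,  1.44058149e-03],
       [-9.98075418e-01, -2.66989540e-02, -5.59698609e-02],
       [ 5.59883707e-02,  5.43540487e-05, -9.98431419e-01]]), 't': array([ -16.31514843,  506.0591536 , 1675.39441708])}
wrist {'fov_y': 64.80882764432984, 'cx': 322.28936451854133, 'cy': 201.9560565986457, 'mount': array([[ 9.99999958e-01, -2.79718441e-04, -7.95109544e-05,
        -8.50756229e-01],
       [ 2.90721460e-04,  9.55298317e-01,  2.95643437e-01,
        -7.58124804e+01],
       [-6.74024041e-06, -2.95643447e-01,  9.55298358e-01,
        -1.43625615e+02],
       [ 0.00000000e+00,  0.00000000e+00,  0.00000000e+00,
         1.00000000e+00]])}
```

View pics/top0.png

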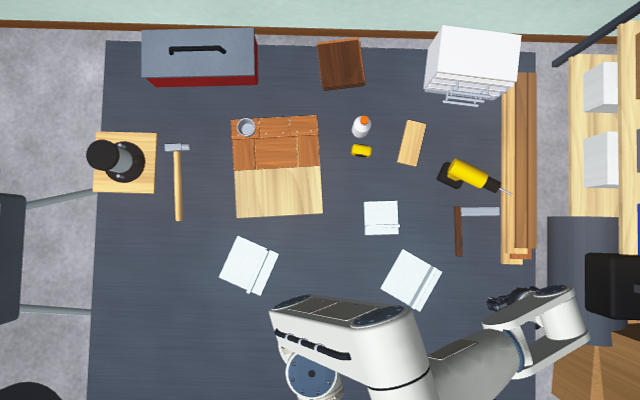

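View pics/scene0.png

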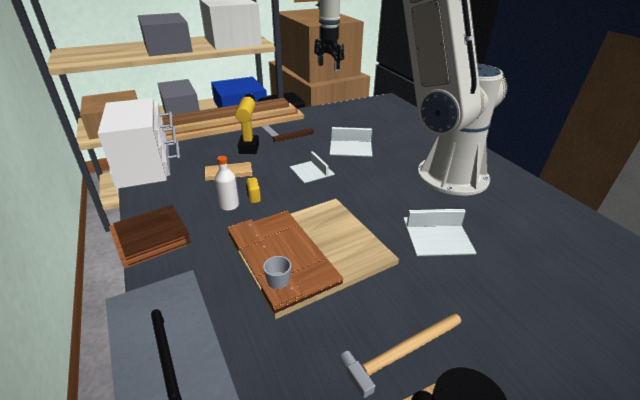

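The top picture shows three white seamed sheets: A at (381,218), B at (411,280) and C at (248,265). At about 0.285 px/mm, A measures about 35 px, or 120 mm, and it lies right of the panel. B and C look bigger. The roof panel is at about (232-322, 115-217), with its bare board towards the robot. I'll confirm with enlarged crops.

```bash
python3 - <<'E'
import pickle; from h import *
d=pickle.load(open("d0.pkl","rb")); im=d["top"]["pixels"][...,::-1]
a=cv2.resize(im[195:245,355:435],None,fx=10,fy=10,interpolation=cv2.INTER_CUBIC)[:, :800]
cv2.imwrite("pics/cA.png",a)
b=cv2.resize(im[105:230,220:335],None,fx=4.8,fy=4.8,interpolation=cv2.INTER_CUBIC); cv2.imwrite("pics/cD.png",b)
f=d["top"]
for p in[(222,275),(238,236),(278,251),(381,279),(411,249),(442,268)]: print(p,back(f,p,0).round())
E
```

```text
(222, 275) [218. 333.   0.]
(238, 236) [360. 280.   0.]
(278, 251) [310. 134.   0.]
(381, 279) [ 219. -241.    0.]
(411, 249) [ 330. -348.    0.]
(442, 268) [ 265. -461.    0.]
```

View pics/cA.png

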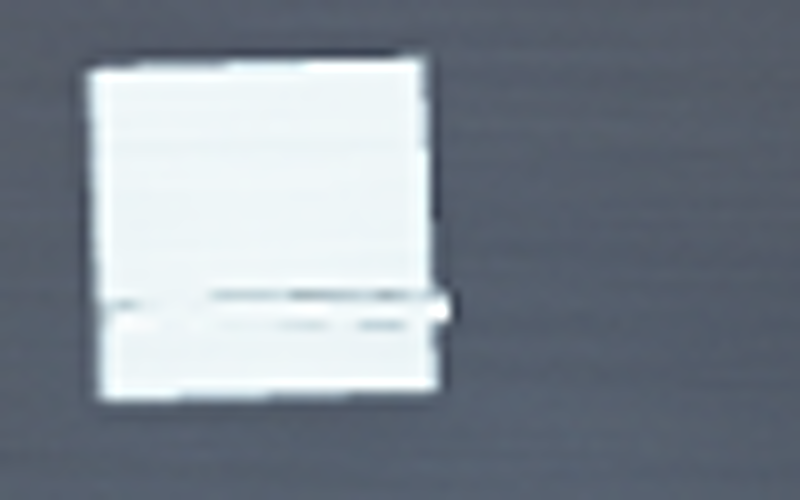

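View pics/cD.png

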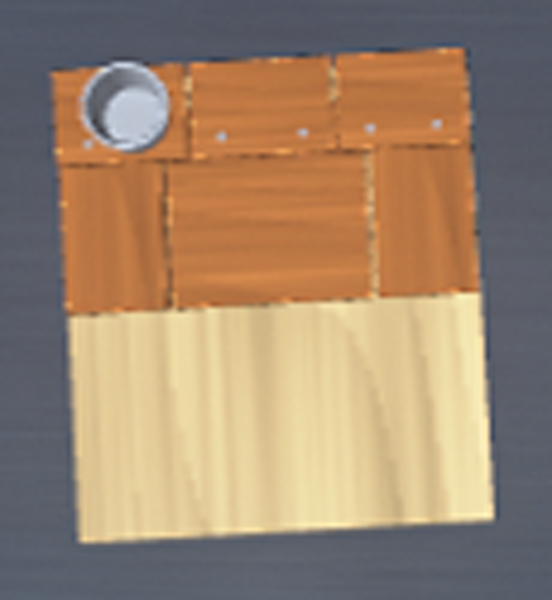

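A is confirmed in the crop: it is about square, with the seam near its lower (robot-side) edge. Its corners in the crop are (87,66), (425,56), (440,392), (98,402). In the deck crop the bare-board corners are (79,543) and (494,520), with shingle fronts from (67,313) to (480,293). Next I'll compute poses.

```bash
python3 - <<'E'
import pickle; from h import *
d=pickle.load(open("d0.pkl","rb")); f=d["top"]
c=lambda p,s,o:((p[0]+.5)/s-.5+o[0],(p[1]+.5)/s-.5+o[1])
A=[back(f,c(p,10,(355,195)),2) for p in[(87,66),(425,56),(440,392),(98,402)]]
A=np.array(A);print(A.round(1),A.mean(0)); print([np.linalg.norm(A[i]-A[i-1]).round(1) for i in range(4)])
x=(A[0]+A[1]-A[2]-A[3]);y=A[0]+A[3]-A[1]-A[2];print("yawA",np.arctan2(x[1],x[0]),np.arctan2(-y[0],y[1]))
D=np.array([back(f,c(p,4.8,(220,105)),18) for p in[(79,543),(494,520)]]); S=np.array([back(f,c(p,4.8,(220,105)),36) for p in[(67,313),(480,293)]])
M=np.array([back(f,c(p,4.8,(220,105)),36) for p in[(172,308),(376,298)]])
for P in(D,S,M):
  v=P[0]-P[1];print(P.round(1),P.mean(0).round(1),np.linalg.norm(v),"yaw",np.arctan2(-v[0],v[1]))
E
```

```text
[[ 498.7 -170.8    2. ]
 [ 505.7 -293.7    2. ]
 [ 383.9 -301.2    2. ]
 [ 377.  -177.4    2. ]] [ 441.30852776 -235.78573659    2.        ]
[np.float64(121.9), np.float64(123.1), np.float64(122.0), np.float64(124.0)]
yawA 0.05776257534315195 0.056050849792236686
[[426.  286.6  18. ]
 [451.5 -23.6  18. ]] [438.8 131.5  18. ] 311.3095450042414 yaw 0.08204439772727
[[596.8 298.7  36. ]
 [620.   -8.6  36. ]] [608.4 145.1  36. ] 308.1447941045833 yaw 0.07549228863932575
[[602.6 220.6  36. ]
 [614.2  68.9  36. ]] [608.4 144.7  36. ] 152.2113035631444 yaw 0.07608768975863313
```

```bash
cat >> h.py <<'E'
def delta(s,P,yaw):
    R,t=tool(s); Rt=(Ro.from_euler('z',yaw)*Ro.from_euler('x',np.pi)).as_matrix()
    return (R.T@(np.array(P)-t)/10).round(2), np.degrees(Ro.from_matrix(R.T@Rt).as_rotvec()).round(2)
E
python3 - <<'E'
from rig import r; from h import *
print(delta(r.sense(),[411,-237.5,170],.057))
E
```

```text
(array([-26.24, -30.69,   6.1 ]), array([-4.000e-02,  6.000e-02, -7.357e+01]))
```

Request:
{"fn": "apply_moves", "kwargs": {
  "targets": [
    [[1,-3,-3.5,0.7,0,0,-8],[1,-6,-7,1.4,0,0,-16],[1,-9,-10.5,2.1,0,0,-24],[1,-12,-14,2.8,0,0,-32],[1,-15,-17.5,3.5,0,0,-40],[1,-18,-21,4.2,0,0,-48],[1,-21,-24.5,4.9,0,0,-56],[1,-24,-28,5.5,0,0,-64]]
  ]
}}

```text
clock: 0.95
eef_pos: [393.7, -266.0, 175.7]
tcp_rot: [-3.141, 0.0, -0.104]
contact_force: [0.9, 0.1, 0.2]
opening: 1.002
```

```bash
python3 - <<'E'
from rig import r; from h import *
s=r.sense();print(s["clock"],s["eef_pos"],s["tcp_rot"],delta(s,[411,-237.5,170],.057))
E
```

```text
0.95 [ 393.70430961 -265.95468119  175.71305163] [-3.14064050e+00  3.96163825e-04 -1.04485348e-01] (array([ 1.42, -3.01,  0.57]), array([-0.06,  0.02, -9.25]))
```

Request:
{"fn": "apply_moves", "kwargs": {
  "targets": [
    [[1,0.7,-1.5,0.3,0,0,-4.6],[1,1.4,-3,0.6,0,0,-9.25],[1,1.4,-3,0.6,0,0,-9.25],[1,1.4,-3,0.6,0,0,-9.25]]
  ]
}}

```text
clock: 1.35
eef_pos: [410.7, -237.5, 169.6]
tcp_rot: [-3.141, 0.001, 0.056]
contact_force: [0.3, 0.5, -0.0]
opening: 1.001
```

```bash
python3 - <<'E'
from rig import r; from h import *; import pickle
s=r.sense();f=r.grab_frame("wrist");pickle.dump((s,f),open("d1.pkl","wb"))
print(s["eef_pos"],s["tcp_rot"],s["contact_force"])
im=f["pixels"][...,::-1].copy()
y=.057;Rz=Ro.from_euler('z',y).as_matrix();o=np.array([441.3,-235.8,0])
for q in[(60,60,3),(60,-60,3),(-60,60,3),(-60,-60,3),(-30,60,43),(-30,-60,43)]: print(q,proj(f,Rz@q+o,s).round())
cv2.imwrite("pics/w1.png",im)
E
```

```text
[ 410.68276654 -237.50666761  169.64137833] [-3.14055929e+00  6.58406860e-04  5.62150834e-02] [ 0.28639725  0.51744985 -0.00522397]
(60, 60, 3) [417. 122.]
(60, -60, 3) [407. 238.]
(-60, 60, 3) [292. 123.]
(-60, -60, 3) [295. 238.]
(-30, 60, 43) [323. 125.]
(-30, -60, 43) [323. 255.]
```

View pics/w1.png

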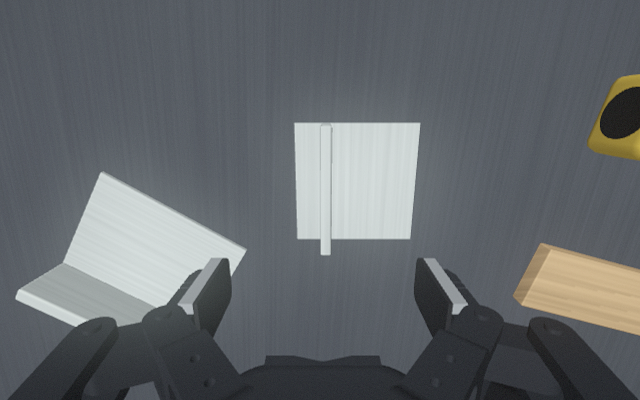

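The wrist view shows the sheet at (294-420, 123-239) and the seam top from (325,125) to (325,255). That is about 2.5 px right of my prediction, so the seam is 2 mm further in +x. Descending with a 2 mm correction.

Request:
{"fn": "apply_moves", "kwargs": {
  "targets": [
    [[1,0.2,0,4,0,0,0],[1,0.2,0,8,0,0,0],[1,0.2,0,12,0,0,0],[1,0.2,0,14.5,0,0,0],[1,0.2,0,15.9,0,0,0],[1,0.2,0,15.9,0,0,0],[1,0.2,0,15.9,0,0,0]]
  ]
}}

```text
clock: 2.1
eef_pos: [412.3, -238.4, 11.0]
tcp_rot: [-3.141, 0.001, 0.054]
contact_force: [-0.7, 0.0, -0.1]
opening: 1.002
```

Request:
{"fn": "apply_moves", "kwargs": {
  "targets": [
    [[-1,0,0,0,0,0,0],[-1,0,0,0,0,0,0],[-1,0,0,0,0,0,0],[-1,0,0,0,0,0,0],[-1,0,0,0,0,0,0],[-1,0,0,0,0,0,0],[-1,0,0,0,0,0,0],[-1,0,0,0,0,0,0]]
  ],
  "newtons": 60
}}

```text
clock: 2.9
eef_pos: [412.6, -238.5, 11.4]
tcp_rot: [-3.141, 0.0, 0.054]
contact_force: [-0.7, 0.3, 6.4]
opening: 0.107
```

Request:
{"fn": "apply_moves", "kwargs": {
  "targets": [
    [[-1,0,0,-1,0,0,0],[-1,0,0,-3,0,0,0],[-1,0,0,-5.5,0,0,0],[-1,0,0,-8,0,0,0],[-1,0,0,-8,0,0,0],[-1,0,0,-8,0,0,0]]
  ]
}}

```text
clock: 3.5
eef_pos: [412.8, -238.6, 91.8]
tcp_rot: [3.141, -0.001, 0.054]
contact_force: [0.0, 0.0, -1.9]
opening: 0.105
```

```bash
python3 - <<'E'
from rig import r; from h import *; import pickle
s=r.sense();f=r.grab_frame("wrist");pickle.dump((s,f),open("d2.pkl","wb"))
print(s["eef_pos"],s["tcp_rot"],s["contact_force"],s["wrist_torque"],s["opening"])
im=f["pixels"][...,::-1].copy()
R,t=tool(s)
# assumed: seam centred in jaws, sheet underside 11.4 mm below TCP
for q in[(90,60),(90,-60),(-30,60),(-30,-60)]:
  print(q,proj(f,R@np.array([q[0],-q[1]-1,8.4])+t,s).round())
cv2.imwrite("pics/w2.png",im)
E
```

```text
[ 412.79156355 -238.63553448   91.84837912] [ 3.14145970e+00 -9.60835529e-04  5.37627538e-02] [ 0.00293216  0.01148019 -1.88876809] [ 0.01334446  0.06445263 -0.00397515] 0.10463417012383733
(90, 60) [512. 138.]
(90, -60) [475. 345.]
(-30, 60) [259. 138.]
(-30, -60) [271. 346.]
```

View pics/w2.png

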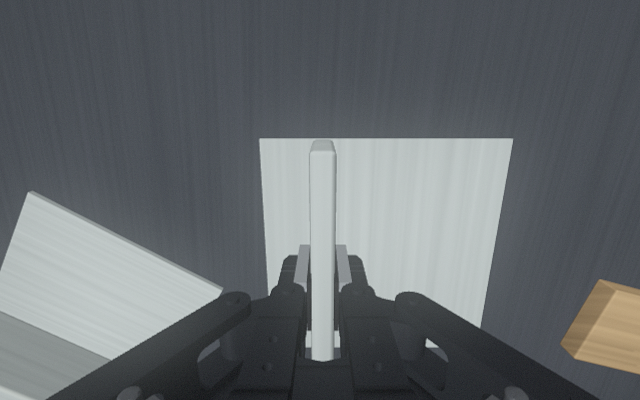

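The wrist view matches the assumed grip to 1 px: front edge corner seen at (513,139), rear left at (260,139), sheet level. The sheet is fixed relative to the TCP as planned: 30 mm ahead, 1 mm left, underside 11.4 mm below.

```bash
python3 - <<'E'
from rig import r; from h import *
print(delta(r.sense(),[488.7,134.5,75],.079))
E
```

```text
(array([  9.64, -36.81,   1.63]), array([-0.04,  0.03, -1.44]))
```

Request:
{"fn": "apply_moves", "kwargs": {
  "targets": [
    [[-1,0.6,-2.5,0,0,0,0],[-1,1.9,-7.5,0,0,0,-0.4],[-1,3.2,-12.5,0,0,0,-0.8],[-1,4.5,-17.5,0,0,0,-1],[-1,5.8,-22.5,0,0,0,-1.2],[-1,7,-27,0,0,0,-1.4],[-1,8.2,-31.5,0.5,0,0,-1.4],[-1,9.2,-35,1,0,0,-1.4]]
  ]
}}

```text
clock: 4.35
eef_pos: [484.8, 118.9, 80.1]
tcp_rot: [-3.141, 0.002, 0.079]
contact_force: [0.8, -0.6, -1.1]
opening: 0.112
```

```bash
python3 - <<'E'
from rig import r; from h import *
print(delta(r.sense(),[488.7,134.5,72],.079))
E
```

```text
(array([ 0.52, -1.53,  0.81]), array([-0.05,  0.1 ,  0.03]))
```

Request:
{"fn": "apply_moves", "kwargs": {
  "targets": [
    [[-1,0.3,-0.8,0.8,0,0.1,0],[-1,0.5,-1.5,2,0,0.1,0],[-1,0.5,-1.5,3,0,0.1,0],[-1,0.5,-1.5,3,0,0.1,0],[-1,0.5,-1.5,3,0,0.1,0]]
  ]
}}

```text
clock: 4.85
eef_pos: [487.9, 132.9, 49.5]
tcp_rot: [-3.141, 0.002, 0.078]
contact_force: [0.1, -0.0, -0.9]
opening: 0.108
```

```bash
python3 - <<'E'
from rig import r; from h import *; import pickle
s=r.sense();f=r.grab_frame("wrist");g=r.grab_frame("scene");pickle.dump((s,f,g),open("d3.pkl","wb"))
print(s["clock"],s["eef_pos"],s["tcp_rot"],s["contact_force"],s["wrist_torque"])
R,t=tool(s); Rz=Ro.from_euler('z',.079).as_matrix();o=np.array([608.3,145,18])
for q in[(90,60),(90,-60)]: print(q,proj(f,R@np.array([q[0],-q[1]-1,8.4])+t,s).round(),proj(g,R@np.array([q[0],-q[1]-1,8.4])+t).round())
for q in[(0,154,18),(0,78,18),(0,75,18),(0,-75,18),(0,-78,18),(0,-154,18),(-170,155,0),(-170,-155,0)]: print(q,proj(f,Rz@q+o,s).round(),proj(g,Rz@q+o).round())
a=cv2.resize(f["pixels"][...,::-1][:,240:],None,fx=1.5,fy=1.5,interpolation=cv2.INTER_CUBIC)
cv2.imwrite("pics/w3.png",a)
E
```

```text
4.85 [487.85797336 132.89733354  49.54464954] [-3.14124802e+00  1.75607038e-03  7.80190668e-02] [ 0.07268053 -0.00876106 -0.91780303] [-0.00900952  0.01198663  0.00954488]
(90, 60) [511. 138.] [334. 247.]
(90, -60) [475. 345.] [312. 221.]
(0, 154, 18) [ 624. -105.] [344. 277.]
(0, 78, 18) [578.  95.] [328. 257.]
(0, 75, 18) [577. 102.] [327. 256.]
(0, -75, 18) [519. 357.] [300. 224.]
(0, -78, 18) [518. 361.] [299. 223.]
(0, -154, 18) [498. 450.] [288. 209.]
(-170, 155, 0) [214. -82.] [399. 258.]
(-170, -155, 0) [257. 426.] [337. 198.]
```

View pics/w3.png

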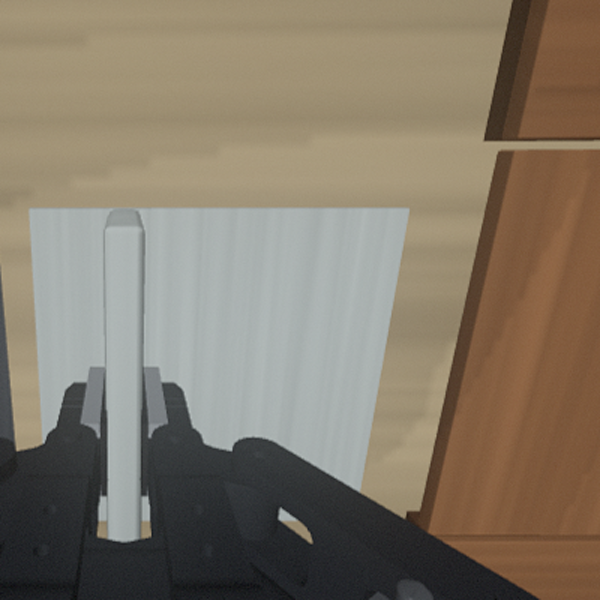

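The sheet is level over the bare board, with its front corner at full-frame (513,139). The gap between left and middle shingles is at rows 93-101, predicted 95-102, so y agrees to 0.5 mm. The shingle edge looks a few px further right than predicted, so I'll zoom at both ends.

```bash
python3 - <<'E'
import pickle; from h import *
s,f,g=pickle.load(open("d3.pkl","rb")); im=f["pixels"][...,::-1]
z=lambda u,v:cv2.resize(im[v:v+100,u:u+70],None,fx=5.5,fy=5.5,interpolation=cv2.INTER_CUBIC)
cv2.imwrite("pics/w3z.png",np.hstack([z(550,80),np.zeros((550,10,3),np.uint8),z(500,275)]))
E
```

```text
(no output)
```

View pics/w3z.png

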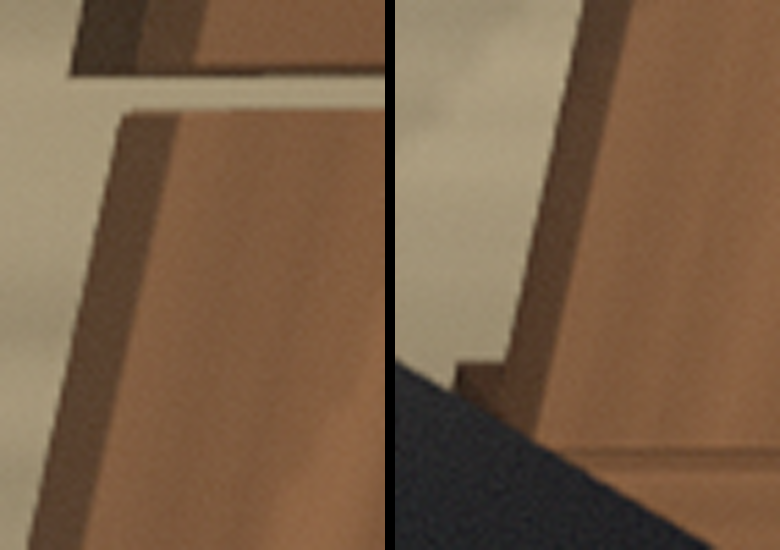

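```bash
python3 - <<'E'
import pickle; from h import *
s,f,g=pickle.load(open("d3.pkl","rb"))
P=[(582.7,100.4,36),(542.7,275,36),(525.5,355,36),(572.2,100.4,28),(520,340.8,28),(562.7,93.6,18),(503.5,347,18)]
Q=np.array([back(f,p[:2],p[2],s) for p in P]);print(Q.round(1))
R,t=tool(s)
F=[back(f,p,t[2]-8.4,s) for p in[(512.5,139),(482,327)]];print(np.round(F,1))
for a,b in((0,1),(0,2),(3,4),(5,6)): v=Q[a]-Q[b];print(np.arctan2(-v[0],v[1]))
v=F[0]-F[1];print(np.arctan2(-v[0],v[1]))
E
```

```text
[[604.9 220.5  36. ]
 [612.5 127.4  36. ]
 [617.7  72.3  36. ]
 [606.  220.7  28. ]
 [618.2  75.9  28. ]
 [607.4 224.3  18. ]
 [616.6  62.   18. ]]
[[573.3 200.5  41.1]
 [583.1  94.3  41.1]]
0.08133505092192454
0.0859828104546067
0.08404394206286685
0.05635418324475775
0.09158904666096118
```

Request:
{"fn": "apply_moves", "kwargs": {
  "targets": [
    [[-1,0,-0.24,0.8,0,0.1,-0.3],[-1,0,-0.24,1.4,0,0.1,-0.3],[-1,0,-0.24,1.8,0,0.1,-0.3],[-1,0,-0.24,1.8,0,0.1,-0.3],[-1,0,-0.24,1.8,0,0.1,-0.3]]
  ]
}}

```text
clock: 5.45
eef_pos: [488.4, 135.7, 32.2]
tcp_rot: [-3.141, -0.002, 0.083]
contact_force: [0.3, -0.2, -0.6]
opening: 0.114
```

```bash
python3 - <<'E'
from rig import r; from h import *
s=r.sense();print(s["eef_pos"],s["tcp_rot"],s["contact_force"],s["wrist_torque"])
X=np.array([np.cos(.082),np.sin(.082)]);Y=np.array([-X[1],X[0]]);R,t=tool(s)
fm=(R@[90,-1,0]+t)[:2]-[610,146];print(fm@X,fm@Y)
E
```

```text
[488.36689039 135.69490936  32.17785486] [-3.14090371e+00 -1.51073477e-03  8.33065209e-02] [ 0.29944276 -0.24672171 -0.63753259] [-0.02272877  0.01574394 -0.00325967]
-32.06996602912763 0.8098625974889508
```

Request:
{"fn": "apply_moves", "kwargs": {
  "targets": [
    [[-1,0.6,0,0.05,0,0,0],[-1,1.4,0,0.05,0,0,0],[-1,2.2,0.02,0.05,0,0,0],[-1,3,0.03,0.05,0,0,0],[-1,3.7,0.04,0.05,0,0,0],[-1,4.2,0.05,0.05,0,0,0],[-1,4.2,0.05,0.05,0,0,0]]
  ]
}}

```text
clock: 6.15
eef_pos: [531.1, 138.8, 31.7]
tcp_rot: [-3.141, -0.002, 0.083]
contact_force: [-0.5, 0.7, -0.8]
opening: 0.108
```

```bash
python3 - <<'E'
from rig import r; from h import *
s=r.sense();print(s["eef_pos"],s["tcp_rot"],s["contact_force"],s["wrist_torque"])
X=np.array([np.cos(.082),np.sin(.082)]);Y=np.array([-X[1],X[0]]);R,t=tool(s)
fm=(R@[90,-1,0]+t)[:2]-[610,146];print(fm@X,fm@Y)
f=r.grab_frame("wrist"); cv2.imwrite("pics/w4.png",cv2.resize(f["pixels"][80:,240:,::-1],None,fx=1.7,fy=1.7))
E
```

```text
[531.10998949 138.75523984  31.74553738] [-3.14082856e+00 -2.09859530e-03  8.31551973e-02] [-0.46914586  0.68973176 -0.84402903] [-0.02144714  0.05716782  0.00074187]
10.780249288257755 0.3452833539209991
```

View pics/w4.png

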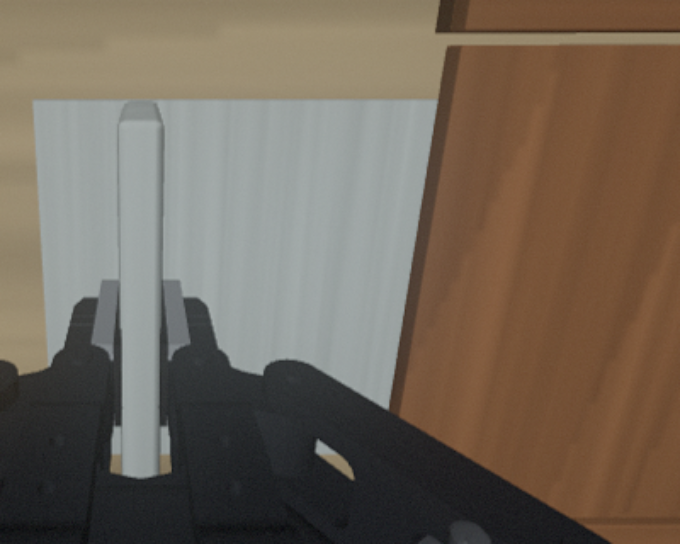

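The front edge is now hidden under the middle shingle at crop (440,100) to (390,400). The shingle looks undisturbed and parallel to the sheet, and there is no resistance. Continuing 25 mm.

Request:
{"fn": "apply_moves", "kwargs": {
  "targets": [
    [[-1,0.6,0,0.05,0,0.1,0],[-1,1.3,0,0.1,0,0.1,0],[-1,2,0,0.1,0,0.1,0],[-1,2.5,0,0.1,0,0.1,0],[-1,2.5,0,0.1,0,0.1,0],[-1,2.5,0,0.15,0,0.1,0],[-1,2.5,0,0.2,0,0.1,0]]
  ]
}}

```text
clock: 6.9
eef_pos: [555.0, 140.7, 29.5]
tcp_rot: [-3.141, -0.003, 0.083]
contact_force: [-0.2, -0.9, -0.9]
opening: 0.109
```

```bash
cat > st.py <<'E'
from rig import r; from h import *
s=r.sense();print(s["clock"],s["eef_pos"],s["tcp_rot"],s["contact_force"],s["wrist_torque"],s["opening"])
X=np.array([np.cos(.082),np.sin(.082)]);Y=np.array([-X[1],X[0]]);R,t=tool(s)
fm=(R@[90,-1,0]+t)[:2]-[610,146];print(fm@X,fm@Y)
E
python3 st.py
```

```text
6.9 [554.97712851 140.66661455  29.54490221] [-3.14100901e+00 -2.62584757e-03  8.32366357e-02] [-0.24594106 -0.88995851 -0.90598067] [-0.03672089  0.04244744 -0.0011803 ] 0.10893644358903189
34.72354685088708 0.30265206623310825
```

Request:
{"fn": "apply_moves", "kwargs": {
  "targets": [
    [[-1,0,0,0.05,0,0.1,0],[-1,0,0,0.1,0,0.1,0],[-1,0,0,0.1,0,0.1,0]]
  ]
}}

```text
clock: 7.2
eef_pos: [555.1, 140.7, 29.4]
tcp_rot: [-3.141, -0.005, 0.083]
contact_force: [-1.3, -0.4, 7.5]
opening: 0.105
```

```bash
python3 st.py
```

```text
7.2 [555.06820205 140.66667203  29.42442127] [-3.14101023 -0.00481653  0.08327219] [-1.26330729 -0.35767575  7.54659362] [-0.15805827  0.64578066 -0.01279828] 0.10530477371318626
34.81354456659813 0.2984483113639866
```

Request:
{"fn": "apply_moves", "kwargs": {
  "targets": [
    [[-1,0,0,0.08,0,-0.1,0],[-1,0,0,0.13,0,-0.25,0],[-1,0,0,0.13,0,-0.25,0],[-1,0,0,0.13,0,-0.25,0]]
  ]
}}

```text
clock: 7.6
eef_pos: [555.0, 140.7, 29.4]
tcp_rot: [-3.141, -0.001, 0.083]
contact_force: [-4.8, -1.3, 13.9]
opening: 0.109
```

```bash
python3 st.py
```

```text
7.6 [554.98901915 140.65661927  29.3869156 ] [-3.14100170e+00 -7.18541927e-04  8.33491894e-02] [-4.75573476 -1.29354789 13.9383679 ] [-0.2279898   0.79679855  0.04198195] 0.10890325956802378
34.734741339396614 0.3018464603584066
```

```bash
python3 - <<'E'
from rig import r; from h import *; import pickle
s=r.sense();f=r.grab_frame("wrist");g=r.grab_frame("scene");pickle.dump((s,f,g),open("d5.pkl","wb"))
for _ in range(4): r.grab_frame("top")
a=f["pixels"][60:,240:,::-1]; b=cv2.resize(g["pixels"][190:320,215:415,::-1],None,fx=2,fy=2,interpolation=cv2.INTER_CUBIC)
cv2.imwrite("pics/w5.png",np.hstack([cv2.copyMakeBorder(a,0,0,0,0,0),cv2.copyMakeBorder(b,0,a.shape[0]-b.shape[0],0,0,0)]) )
Rz=Ro.from_euler('z',.083).as_matrix();R,t=tool(s)
print([proj(f,Rz@q+[610,146,18],s).round() for q in[(0,75,18),(0,-60,18),(0,75,10),(0,-60,10)]])
E
python3 st.py
```

```text
[array([455., 106.]), array([424., 366.]), array([448., 106.]), array([420., 355.])]
7.9 [555.01176009 140.67493025  29.37716164] [-3.14099077e+00 -7.78078488e-04  8.33510156e-02] [-4.70587974 -1.66124748 14.53499496] [-0.26299795  0.71046561  0.01211089] 0.10788905926747085
34.75889959028542 0.31839758640733157
```

View pics/w5.png

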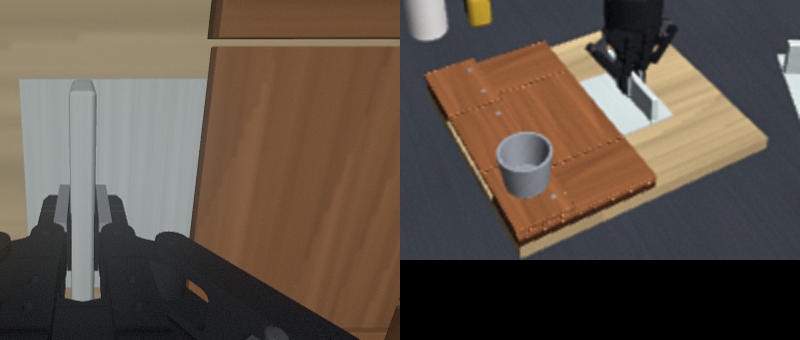

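The shingle's top corner is seen at full-frame (454,107), predicted (455,106), so it is lying in place. The sheet is square and tucked, and the push holds at about 14 N.

```bash
python3 -c "
from rig import r
print(r.sign_off())"
```

```text
the job is handed in; nothing more can be done
None
```

I gripped the 120 mm flashing by its seam, carried it over the bare board and slid its front edge under the middle shingle. I then pressed it flat and handed in at about 8 s, still gripping and pushing down; `sign_off` reports no verdict.

- **Depth and fit:** by the arm's pose, the front edge is about 35 mm under the shingle, centred to 0.3 mm and square to within about 0.005 rad. The deck position from the two cameras differed by about 3 mm, so I used a value between them. The depth could be off by about 2 mm.
- **Push and grip:** the force reading held at 14 to 14.5 N down. There is also a sideways force of about 5 N, and the gripper stayed closed on the seam.
- **Shingle:** in the last wrist picture its corner was within 1 px of where it should be at rest, so it was not lifted.
- **Tilt:** I corrected the tool's pitch the wrong way at first while pressing, reaching 0.005 rad. I reversed that to under 0.001 rad before handing in.
- **Bystanders:** I did not measure them at the end. The path stayed clear of them, and the tin looked unmoved in the last picture.

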